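Square a resin specimen block into the corner stops

ROBOT

A 6-joint arm with a two-finger parallel gripper is mounted at the origin on the work surface. World frame = base frame: x ahead of the robot, y to its left, z up, the work surface at z = 0. Lengths are in m, angles in rad, forces in N, time in s.
With the tool pointing down it reaches from about 0.3 to 1 m from the base axis. Payload 5.1 kg.
Tool frame: the origin (TCP) lies on the centre line of the jaws, within the pads' length; the fingertips stand 25 mm ahead of it and the grasp point (between the pads) lies 6 mm ahead of it; z points along the fingers, x is the direction in which the jaws open and shut, and the axes are right-handed (so a half turn about z gives the same grasp; the last joint's range is limited). The gripper opens to 95 mm and grips with 3 to 60 N. Pads are 20 mm wide; open, the fingers measure 119 mm over their backs; the gripper's body (75 mm by 180 mm) begins 59 mm behind the grasp point.
Start: joints at [1.256, 0.124, 1.65, -0, 1.367, -0.083], TCP at [0.149, 0.633, 0.24] pointing down, gripper open.
Joint ranges: [-2.61, 2.61], [-1.02, 2.33], [0.03, 2.71], [-1.35, 4.49], [0.32, 2.68], [-2.91, 2.91]. Speed limits (rad/s): [2.57, 2.57, 3.14, 3.14, 3.14, 3.14].

INTERFACE

Orientations are given as [roll, pitch, yaw] about the fixed x, y, z axes, in that order (R = Rz(yaw) Ry(pitch) Rx(roll)).
In Python, from plant import arm gives the robot as it stands.
- The arm moves only by the shell command python3 -m inch 'ROWS'. ROWS is JSON, one flat list of numbers, 7 for each row, row after row: the shift along the tool's x, y, z in m, then the turn, a rotation vector about the tool's x, y, z in degrees, then the opening, from 0 (shut) to 1 (fully open). A call has 1 to 12 rows; each row shifts and turns the commanded pose from where the row before left it, along the tool's axes as they then stand; what a row does not reach is not made up. A row lasts 1/10 s, in which the tool goes at most 50 mm and 8.59 degrees, less where a joint would pass 70% of its speed; a pose out of reach is approached as far as the arm can. A call with a gripper value outside its range is refused whole. The fingers move at their own pace and stop on an object; the grip force is fixed at half the most. Time passes only in rows, so rows that do not move let the fingers close. It gives the time, the measured TCP pose, the force and the opening at its end, in the units of the state.
- arm.get_state(): the state, without advancing time (a new reading comes with each control period).
- arm.get_image(name): name is "side" or "top"; returns the picture (384x512x3 uint8, blue, green, red); there is no depth.
- arm.calibration(name): a dict with "fx", "fy", "cx", "cy" (pixels), "world_to_cam" (4x4, takes a point from world to camera coordinates). Camera axes: x right, y up, looking along -z (the intrinsics and any distortion apply to the point x, -y, -z); pixel columns grow to the right and rows downward; lengths in m; the calibration is good to about 2 mm. A picture is of the moment at which its call begins. calibration takes no time and is no camera call.
- arm.hand_in(): hands the job in, once; it reports no verdict.
The state is a dict: "t": time; "qpos": joint angles; "dq": joint speeds; "joint_efforts": joint torques, N m; "ee_pos": TCP position; "orientation": TCP orientation; "force": force on the tool from outside, world axes, zero at the start; "wrist_torque": the same for the moment, N m; "width": finger opening in m.
Only numpy, scipy, OpenCV 4.12 (cv2) and the standard library are available. Lean on these libraries where they do the work, as an engineer would, in place of code of your own. Each camera call takes 0.05 s, during which the arm holds its last target.

TASK

Slide the rectangular clear-resin specimen block along the bench, without lifting it, into the corner of the two low aluminium stops for its scale photograph: one of its long sides flush against the far (longer) stop and one of its short sides flush against the side (shorter) stop. Press it gently into the corner so that it bears on both stops at once, and finish while still holding it pressed there, without letting go or backing off. Leave the round puck, the jar and the forceps where they are.

Things in the scene. Friction and masses are not known exactly. Their poses are not given: they have to be found in the camera images.
- block_center (a point): the centre (half-way up, 21 mm above its underside) of the rectangular specimen block: loose cast clear resin with a white bottom layer and a seashell inside, 46 mm along its own x, 70 mm along its own y, 42 mm tall, 0.12 to 0.24 kg. It stands flat on the bench (friction about 0.6). It turns up in either of two places, the round puck in the other. Its z axis points up.
- corner (a point): inner corner of the two stops, at bench height; place and yaw differ each time. x: level, square to the far stop, pointing into it; y: along the far stop, pointing into the side stop. The seated block has its centre at x -23, y -35, z 21 mm here, its x and y axes along these (or both reversed). A flat grey gridded mat, no obstacle, lies in the corner (x -105 to 0, y -135 to 0 mm).
- far_stop: the far stop, longer of the two: fixed bar of polished, slippery aluminium (friction about 0.2) 12 mm high and 12 mm thick, its inner face at x = 0 of the corner frame, running from y = -130 mm to y = +12 mm. This body's origin and axes are those of the corner frame.
- side_stop: the side stop, shorter of the two: fixed bar of polished, slippery aluminium (friction about 0.2) 12 mm high and 12 mm thick, its inner face at y = 0 of the corner frame, running from x = -70 mm to x = 0. This body's origin and axes are those of the corner frame.
- block: the same rectangular block; origin at the centre of its underside, axes as for its centre
- puck_center (a point): bystander: centre (half-way up) of a loose round resin puck, 60 mm across, 42 mm tall, same resin as the block
- puck: the same puck; origin at the centre of its underside
- jar: bystander: small loose amber glass jar with a white cap, 64 mm across, 85 mm tall; origin at the centre of its underside
- forceps: bystander: loose steel forceps lying flat, 120 mm long, about 20 mm wide, 5 mm thick; origin at the middle of its underside
Things that resemble listed ones, but are neither listed nor needed, are in the scene too. Leave any black or turquoise look-alike of the block alone.

How it is judged:
At the end, for the whole second after the job is handed in: Through the last second the robot touches the block and presses it with over 1.5 N on each stop, within 4 mm of the true corner seat, square within 0.05 rad, flat on the bench (tilt under 0.05 rad, height within 3 mm below to 5 mm above) and still (contact force between block and far_stop above 1.5 N and contact force between block and side_stop above 1.5 N and contact force between any of the fingers, the arm and block above 1 N and x of block_center in the frame of corner between -0.027 and -0.019 m and y of block_center in the frame of corner between -0.039 and -0.031 m and angle between the x axis of block_center and the x axis of corner, either way round below 0.05 rad and angle between block_center's own z axis and vertical below 0.05 rad and height (world z) of block_center between 0.018 and 0.026 m and linear speed of block below 0.01 m/s); the arm keeps its last pose, push and grip.
It fails at once if the block is lifted more than 10 mm off the bench (height (world z) of block_center above 0.031 m).
It fails at once if the block is pressed on a stop with more than 45 N (contact force between block and far_stop above 45 N or contact force between block and side_stop above 45 N).
It fails at once if the round puck is moved by more than 20 mm (distance of puck_center from where it was at the start of the episode above 0.02 m).
It fails at once if the jar is moved by more than 20 mm (distance of jar from where it was at the start of the episode above 0.02 m).
It fails at once if the forceps are moved by more than 20 mm (distance of forceps from where it was at the start of the episode above 0.02 m).
It also fails if it takes over 64 s, if anything falls off the work surface, if the arm or the gripper's body presses on something with over 40 N, if the wrist force passes 120 N, or if a joint passes its speed limit or range.

## Working session

There is one attempt and no reset: what is moved stays moved. The work goes in short steps, Python scripts to look and compute and a shell command to move; the robot and the scene stay as the last step left them, time stands still between calls to the robot, and variables do not carry over. Pictures are saved under pics/ and viewed, and the job is handed in when it is done.

```bash
mkdir -p pics; ls; python3 - <<'E'
from plant import arm
import cv2
for n in("top","side"):
    cv2.imwrite(f"pics/{n}0.png",arm.get_image(n)); c=arm.calibration(n); print({k:(v.tolist() if hasattr(v,'tolist') else v) for k,v in c.items()})
print(arm.get_state())
E
```

```text
pics
{'fx': 494.3354155506304, 'fy': 494.3354155506304, 'cx': 255.06658950808372, 'cy': 191.54944917394127, 'world_to_cam': [[-0.0720094093439008, -0.9973860014609105, -0.0059840668244392015, 0.05830147326867006], [0.9733468163471533, -0.0715810565357114, 0.21788099378351433, -0.5259309159524866], [-0.21773979900974252, 0.009864909277236477, 0.9759569987925435, -1.1844697063188947], [0.0, 0.0, 0.0, 1.0]]}
{'fx': 356.2515716982637, 'fy': 356.2515716982637, 'cx': 252.9432083893059, 'cy': 191.65090843523052, 'world_to_cam': [[0.9473238274839595, -0.3202268646681724, 0.005685158391239028, -0.48461907338529203], [0.15274828405688107, 0.4673331938980233, 0.8707856496283981, -0.14748176738509455], [-0.2815058216073334, -0.8240475963352267, 0.4916299740407571, -0.9586793795170782], [0.0, 0.0, 0.0, 1.0]]}
{'t': 0.1, 'qpos': array([ 1.25640120e+00,  1.24448209e-01,  1.65150445e+00, -5.26896666e-06,
        1.36748874e+00, -8.26124088e-02]), 'dq': array([-0.00060461, -0.00105592, -0.00548442,  0.00051634, -0.00074371,
        0.00124102]), 'joint_efforts': array([ 3.99940463e-04, -4.18880761e+01, -3.61095357e+01,  7.75542157e-02,
        4.61059052e-02, -8.33130616e-05]), 'ee_pos': array([0.14919005, 0.63211452, 0.23852403]), 'orientation': array([-3.14144524e+00,  1.84286595e-03,  1.33901482e+00]), 'force': array([-0.37335464,  0.23666322,  0.39744613]), 'wrist_torque': array([0.00704393, 0.01556563, 0.02251555]), 'width': 0.09508448860434872}
```

View pics/top0.png

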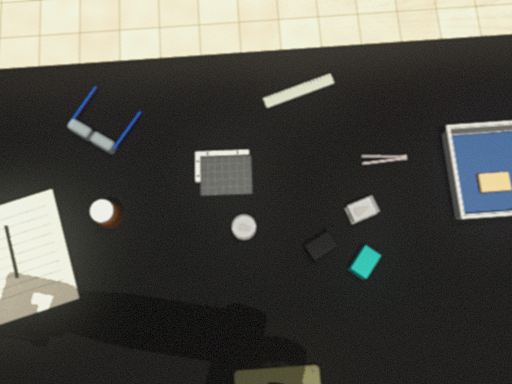

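View pics/side0.png

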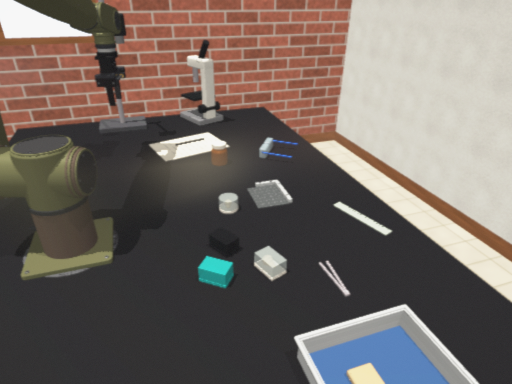

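The top view shows the block at about (362,209), the puck at (244,227) and the corner of the stops near (199,154). The forceps are at (385,158) and the jar at (104,212). I'll zoom in for a closer look.

```bash
cat > h.py <<'E'
import numpy as np,cv2
from plant import arm
def ray(n,u,v):
    c=arm.calibration(n);M=np.array(c['world_to_cam']);R=M[:3,:3];t=M[:3,3]
    d=np.array([(u-c['cx'])/c['fx'],-(v-c['cy'])/c['fy'],-1.]);o=-R.T@t;return o,R.T@d
def px(n,u,v,z=0.):
    o,d=ray(n,u,v);return (o+d*(z-o[2])/d[2])
def proj(n,P):
    c=arm.calibration(n);M=np.array(c['world_to_cam']);q=M[:3,:3]@np.array(P)+M[:3,3]
    return np.array([c['cx']+c['fx']*q[0]/-q[2],c['cy']-c['fy']*q[1]/-q[2]])
E
python3 - <<'E'
import cv2
a=cv2.imread('pics/top0.png')
b=a[185:285,295:415];cv2.imwrite('pics/zb.png',cv2.resize(b,None,fx=6,fy=6,interpolation=cv2.INTER_CUBIC))
b=a[140:240,185:285];cv2.imwrite('pics/zc.png',cv2.resize(b,None,fx=6,fy=6,interpolation=cv2.INTER_CUBIC))
from h import *
for u,v,z in[(362,209,.02),(199,154,.01),(244,227,.02),(385,158,0),(104,212,.04)]:print(px('top',u,v,z))
E
```

```text
[ 0.47132381 -0.25114941  0.02      ]
[0.65256084 0.1608404  0.01      ]
[0.44689522 0.0543892  0.02      ]
[ 0.60786583 -0.33332692  0.        ]
[0.50795968 0.40516015 0.04      ]
```

View pics/zb.png

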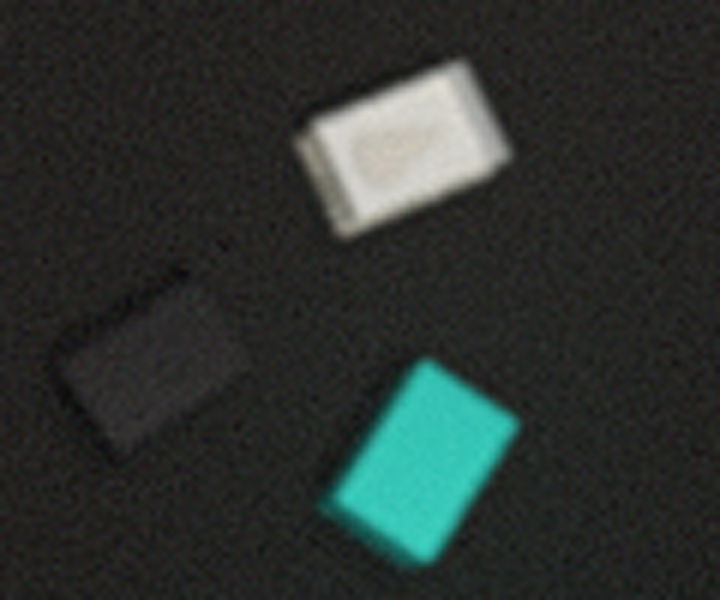

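View pics/zc.png

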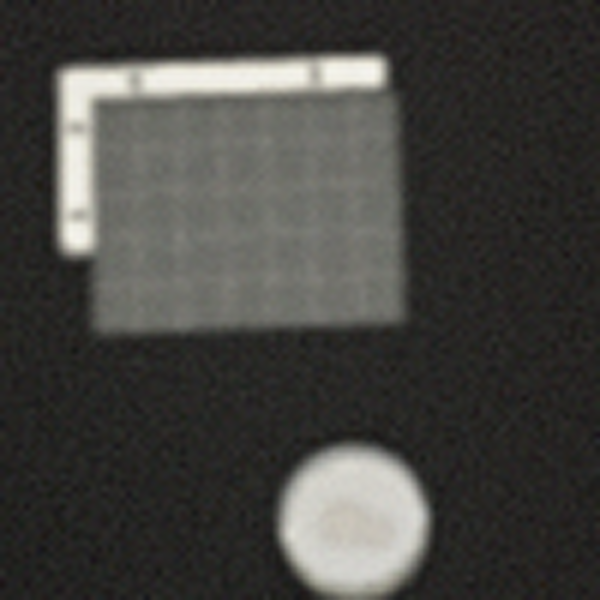

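The zoom shows the block lying along a slant, with the black and turquoise look-alikes close by below it. The stops and mat are clear. Next I'll fit the known shapes to the image masks.

```bash
cat >> h.py <<'E'
from scipy.optimize import minimize
def hull_img(n,polys,roi,S=8):
    x0,y0,x1,y1=roi;m=np.zeros(((y1-y0)*S,(x1-x0)*S),np.uint8)
    for P in polys:
        q=np.array([proj(n,p) for p in P]);q=((q+.5-[x0,y0])*S).astype(np.float32)
        cv2.fillConvexPoly(m,np.round(cv2.convexHull(q)*16).astype(np.int32),255,shift=4)
    m=cv2.resize(m,None,fx=1/S,fy=1/S,interpolation=cv2.INTER_AREA)/255.
    return cv2.GaussianBlur(m,(0,0),.8)
def T(p,x,y,a):
    c,s=np.cos(a),np.sin(a);return np.array([[x+c*u-s*v,y+s*u+c*v,z] for u,v,z in p])
def box(x0,x1,y0,y1,z0,z1): return [(x,y,z) for x in(x0,x1) for y in(y0,y1) for z in(z0,z1)]
BL=[box(-.023,.023,-.035,.035,0,.042)]
ST=[box(0,.012,-.130,.012,0,.012),box(-.07,0,0,.012,0,.012)]
MAT=[box(-.105,0,-.135,0,0,.0005)]
def fit(n,img,parts,roi,p0,lo,hi):
    """parts fitted to grey level mask (img-lo)/(hi-lo)"""
    x0,y0,x1,y1=roi
    g=cv2.cvtColor(img,cv2.COLOR_BGR2GRAY)[y0:y1,x0:x1].astype(float)
    t=np.clip((g-lo)/(hi-lo),0,1)
    f=lambda p:((hull_img(n,[T(q,*p) for q in parts],roi)-t)**2).mean()
    best=None
    for k in range(3):
        p=p0 if best is None else best.x
        sim=np.vstack([p]+[np.array(p)+d for d in np.diag([.01,.01,.1])])
        best=minimize(f,p,method='Nelder-Mead',options=dict(initial_simplex=sim,xatol=1e-5,fatol=1e-8,maxiter=300))
    return best.x,best.fun
E
python3 - <<'E'
from h import *
a=cv2.imread('pics/top0.png');s=cv2.imread('pics/side0.png')
# yaw: corner x ~ world +x, y ~ world +y
print('blk top',fit('top',a,BL,(340,190,385,230),[.47,-.25,.4],50,150))
for lo,hi in((60,180),(120,200)):print('stop top',fit('top',a,ST,(190,145,257,187),[.65,.155,-.05],lo,hi))
print('mat+st top',fit('top',a,ST+MAT,(190,145,257,200),[.65,.155,-.05],40,100))
print('mat+st side',fit('side',s,ST+MAT,(240,175,296,212),[.65,.155,-.05],60,120))
print('blk side',fit('side',s,BL,(248,244,292,282),[.47,-.25,.4],50,110))
for n,i,r in(('top',a,(340,190,385,230)),('side',s,(230,170,296,282))):
  x0,y0,x1,y1=r;cv2.imwrite('pics/q'+n+'.png',cv2.resize(i[y0:y1,x0:x1],None,fx=5,fy=5,interpolation=cv2.INTER_CUBIC))
E
```

```text
blk top (array([ 0.47054699, -0.24971364,  0.32925609]), np.float64(0.002696744342630856))Traceback (most recent call last):
  File "<stdin>", line 5, in <module>
  File "h.py", line 35, in fit
    best=minimize(f,p,method='Nelder-Mead',options=dict(initial_simplex=sim,xatol=1e-5,fatol=1e-8,maxiter=300))
    res = _minimize_neldermead(fun, x0, args, callback, bounds=bounds,
                               **options)
    fxr = func(xr)
    fx = function(np.copy(x), *(wrapper_args + args))
  File "h.py", line 30, in <lambda>
    f=lambda p:((hull_img(n,[T(q,*p) for q in parts],roi)-t)**2).mean()
                 ~~~~~~~~^^^^^^^^^^^^^^^^^^^^^^^^^^^^^^^^
  File "h.py", line 15, in hull_img
    q=np.array([proj(n,p) for p in P]);q=((q+.5-[x0,y0])*S).astype(np.float32)
                ~~~~^^^^^
  File "h.py", line 9, in proj
    c=arm.calibration(n);M=np.array(c['world_to_cam']);q=M[:3,:3]@np.array(P)+M[:3,3]
ValueError: time passes only in moves, steps and waits
```

```bash
python3 - <<'E'
import json
from plant import arm
json.dump({n:{k:(v.tolist() if hasattr(v,'tolist') else v) for k,v in arm.calibration(n).items()} for n in('top','side')},open('cal.json','w'))
print(arm.get_state()['t'])
E
sed -i "s/arm.calibration(n)/CAL[n]/; s/^from plant import arm/from plant import arm\nimport json\nCAL=json.load(open('cal.json'))/" h.py
python3 - <<'E'
from h import *
a=cv2.imread('pics/top0.png');s=cv2.imread('pics/side0.png')
for lo,hi in((60,180),(120,200)):print('stop top',fit('top',a,ST,(190,145,257,187),[.65,.155,-.05],lo,hi))
print('mat+st top',fit('top',a,ST+MAT,(190,145,257,200),[.65,.155,-.05],40,100))
print('mat+st side',fit('side',s,ST+MAT,(240,175,296,212),[.65,.155,-.05],60,120))
print('blk side',fit('side',s,BL,(248,244,292,282),[.47,-.25,.4],50,110))
for n,i,r in(('top',a,(340,190,385,230)),('side',s,(230,170,296,282))):
  x0,y0,x1,y1=r;cv2.imwrite('pics/q'+n+'.png',cv2.resize(i[y0:y1,x0:x1],None,fx=5,fy=5,interpolation=cv2.INTER_CUBIC))
E
```

```text
0.1
stop top (array([ 0.64908389,  0.15997261, -0.03603285]), np.float64(0.10233857245657209))
stop top (array([ 0.6493866 ,  0.1603876 , -0.03329135]), np.float64(0.006431898919339267))
mat+st top (array([ 0.64900716,  0.16113545, -0.02849417]), np.float64(0.018108940321716848))
mat+st side (array([ 0.64944923,  0.16339552, -0.02806098]), np.float64(0.00810020295082596))
blk side (array([ 0.47063676, -0.24893716,  0.34021979]), np.float64(0.0074053392537906555))
```

View pics/qside.png

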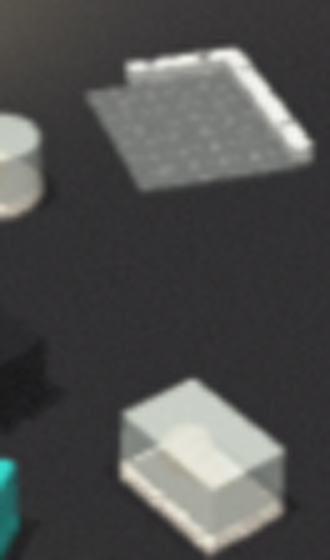

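Both cameras agree. The corner is at about (0.649, 0.161) with yaw near -0.03, and the block is at (0.4706, -0.2493) with yaw 0.334. I'll grip across the 46 mm sides with the fingertips about 16 mm up, clear of the 12 mm stop, then drag the block along the bench. First, turn the tool.

```bash
python3 -m inch '[0,0,0,0,0,8.2,0.7, 0,0,0,0,0,8.2,0.7, 0,0,0,0,0,8.2,0.7, 0,0,0,0,0,8.2,0.7, 0,0,0,0,0,8.2,0.7, 0,0,0,0,0,8.2,0.7, 0,0,0,0,0,8.2,0.7, 0,0,0,0,0,0,0.7]'
cat > st.py <<'E'
from h import *
import sys
s=arm.get_state();p=s['ee_pos'];o=s['orientation'];print('t',s['t'],p.round(4),o.round(4),'F',s['force'].round(2),'w',round(s['width'],4))
from scipy.spatial.transform import Rotation as Ro
R=Ro.from_euler('xyz',o).as_matrix()
if len(sys.argv)>4:
    t=np.array([float(v) for v in sys.argv[1:4]]);print('tool shift',(R.T@(t-p)).round(4),'turn deg about tool z',np.degrees(o[2]-float(sys.argv[4])).round(2))
E
python3 st.py .4706 -.2493 .13 .334
```

```text
t: 0.9
ee_pos: [0.1492, 0.6323, 0.2389]
orientation: [3.141, 0.001, 0.337]
force: [-0.3, -0.3, -1.3]
width: 0.0665
t 0.9 [0.1492 0.6323 0.2389] [3.1407e+00 7.0000e-04 3.3750e-01] F [-0.31 -0.33 -1.27] w 0.0665
tool shift [0.0114 0.9382 0.1098] turn deg about tool z 0.2
```

```bash
python3 -m inch '[0,0.04,0,0,0,0.2,0.7, 0,0.04,0,0,0,0,0.7, 0,0.04,0,0,0,0,0.7, 0,0.04,0,0,0,0,0.7, 0,0.04,0,0,0,0,0.7, 0,0.04,0,0,0,0,0.7, 0,0.04,0,0,0,0,0.7, 0,0.04,0,0,0,0,0.7, 0,0.04,0,0,0,0,0.7, 0,0.04,0,0,0,0,0.7, 0,0.04,0,0,0,0,0.7, 0,0.03,0,0,0,0,0.7]'
python3 -m inch '[0,0.04,0,0,0,0,0.7, 0,0.04,0,0,0,0,0.7, 0,0.04,0,0,0,0,0.7, 0,0.04,0,0,0,0,0.7, 0,0.04,0,0,0,0,0.7, 0,0.04,0,0,0,0,0.7, 0,0.04,0,0,0,0,0.7, 0,0.04,0,0,0,0,0.7, 0,0.04,0,0,0,0,0.7, 0,0.04,0,0,0,0,0.7, 0,0.03,0,0,0,0,0.7, 0,0.0,0,0,0,0,0.7]'
python3 st.py .4706 -.2493 .13 .334
```

```text
t: 2.1
ee_pos: [0.3036, 0.1867, 0.2395]
orientation: [3.141, -0.001, 0.336]
force: [0.9, 0.4, 0.5]
width: 0.0669
t: 3.3
ee_pos: [0.4446, -0.2204, 0.2392]
orientation: [-3.141, 0.001, 0.333]
force: [0.0, 1.0, 0.8]
width: 0.0668
t 3.3 [ 0.4446 -0.2204  0.2392] [-3.1414e+00  9.0000e-04  3.3330e-01] F [0.02 0.96 0.75] w 0.0668
tool shift [0.0152 0.0359 0.1092] turn deg about tool z -0.04
```

```bash
python3 -m inch '[0.0075,0.018,0,0,0,0,0.7, 0.0075,0.018,0,0,0,0,0.7, 0,0,0.03,0,0,0,0.7, 0,0,0.03,0,0,0,0.7, 0,0,0.03,0,0,0,0.7, 0,0,0.02,0,0,0,0.7, 0,0,0,0,0,0,0.7, 0,0,0,0,0,0,0.7]'
python3 st.py .4706 -.2493 .0415 .334
python3 - <<'E'
from h import *
a=arm.get_image('top');s=arm.get_image('side')
b=np.hstack([cv2.resize(a[170:270,310:410],None,fx=4,fy=4,interpolation=2),cv2.resize(s[190:290,220:320],None,fx=4,fy=4,interpolation=2)])
cv2.imwrite('pics/pre.png',b)
E
```

```text
t: 4.1
ee_pos: [0.4701, -0.2461, 0.1299]
orientation: [-3.141, 0.0, 0.336]
force: [1.1, 0.3, 1.0]
width: 0.0665
t 4.1 [ 0.4701 -0.2461  0.1299] [-3.1411e+00  2.0000e-04  3.3560e-01] F [1.08 0.31 0.96] w 0.0665
tool shift [-0.0006  0.0032  0.0884] turn deg about tool z 0.09
```

View pics/pre.png

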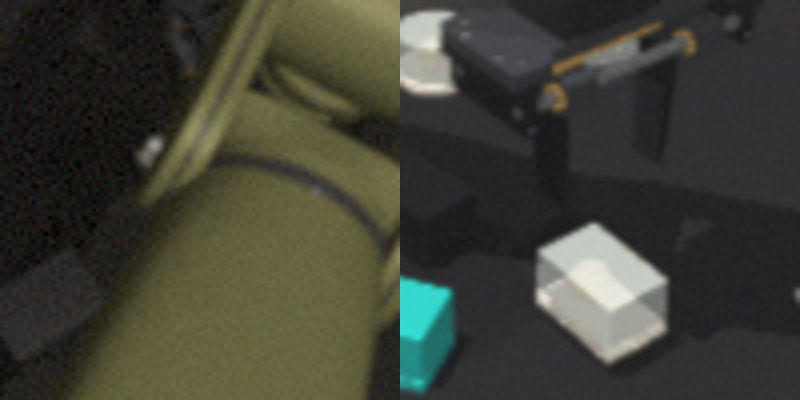

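The side view shows the open fingers above the block and aligned across its short sides, with the turquoise look-alike clear at lower left. The arm hides the block in the top view. Descending now.

```bash
python3 -m inch '[-0.0006,0.003,0.02,0,0,0,0.7, 0,0,0.02,0,0,0,0.7, 0,0,0.02,0,0,0,0.7, 0,0,0.015,0,0,0,0.7, 0,0,0.013,0,0,0,0.7, 0,0,0,0,0,0,0.7, 0,0,0,0,0,0,0.7]'
python3 st.py .4706 -.2493 .0415 .334
python3 - <<'E'
from h import *
s=arm.get_image('side')
cv2.imwrite('pics/pre2.png',cv2.resize(s[190:290,220:320],None,fx=5,fy=5,interpolation=2))
E
```

```text
t: 4.9
ee_pos: [0.471, -0.25, 0.0421]
orientation: [3.141, -0.0, 0.334]
force: [0.2, 0.5, 0.2]
width: 0.0667
t 4.9 [ 0.471  -0.25    0.0421] [ 3.1411e+00 -4.0000e-04  3.3390e-01] F [0.22 0.54 0.25] w 0.0667
tool shift [-0.0002 -0.0008  0.0006] turn deg about tool z -0.01
```

View pics/pre2.png

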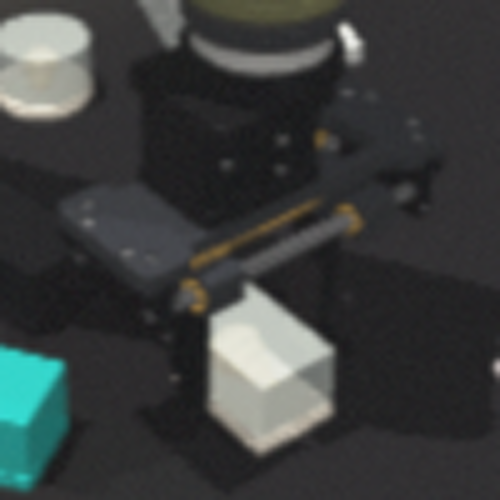

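The fingers straddle the block with no contact force. Closing.

```bash
python3 -m inch '[0,0,0,0,0,0,0.35, 0,0,0,0,0,0,0.35, 0,0,0,0,0,0,0.35, 0,0,0,0,0,0,0.35, 0,0,0,0,0,0,0.35, 0,0,0,0,0,0,0.35, 0,0,0,0,0,0,0.35]'
python3 st.py .600 -.1 .0415 -.03
```

```text
t: 5.65
ee_pos: [0.4712, -0.25, 0.0423]
orientation: [3.141, -0.001, 0.334]
force: [1.3, 1.1, 4.6]
width: 0.0458
t 5.65 [ 0.4712 -0.25    0.0423] [ 3.1409e+00 -1.0000e-03  3.3370e-01] F [1.28 1.09 4.56] w 0.0458
tool shift [ 0.1708 -0.0995  0.0009] turn deg about tool z 20.84
```

Gripped at 45.8 mm, as expected. Next I'll turn to the corner's yaw and drag the block to a point short of it.

```bash
python3 -m inch '[0,0,0,0,0,3,0.2, 0,0,0,0,0,3,0.2, 0,0,0,0,0,3,0.2, 0,0,0,0,0,3,0.2, 0,0,0,0,0,3,0.2, 0,0,0,0,0,3,0.2, 0,0,0,0,0,2.8,0.2, 0,0,0,0,0,0,0.2]'
python3 st.py .602 .087 .0415 -.03
```

```text
t: 6.45
ee_pos: [0.471, -0.2503, 0.0423]
orientation: [3.141, -0.001, -0.029]
force: [0.1, 1.0, 5.4]
width: 0.0458
t 6.45 [ 0.471  -0.2503  0.0423] [ 3.1408e+00 -8.0000e-04 -2.9400e-02] F [0.12 1.04 5.36] w 0.0458
tool shift [ 0.121  -0.341   0.0006] turn deg about tool z 0.03
```

```bash
python3 -m inch '[0.005,-0.015,0,0,0,0,0.2, 0.008,-0.022,0,0,0,0,0.2, 0.008,-0.022,0,0,0,0,0.2, 0.008,-0.022,0,0,0,0,0.2, 0.008,-0.022,0,0,0,0,0.2, 0.008,-0.022,0,0,0,0,0.2, 0.008,-0.022,0,0,0,0,0.2, 0.005,-0.015,0,0,0,0,0.2, 0,0,0,0,0,0,0.2]'
python3 st.py .602 .087 .0415 -.03
```

```text
t: 7.35
ee_pos: [0.5345, -0.0875, 0.0423]
orientation: [-3.14, -0.002, -0.027]
force: [1.8, 4.3, 4.7]
width: 0.0461
t 7.35 [ 0.5345 -0.0875  0.0423] [-3.1402e+00 -1.7000e-03 -2.6800e-02] F [1.79 4.35 4.66] w 0.0461
tool shift [ 0.0628 -0.1762  0.0012] turn deg about tool z 0.18
```

```bash
python3 -m inch '[0.005,-0.015,0,0,0,0,0.2, 0.008,-0.022,0,0,0,0,0.2, 0.008,-0.022,0,0,0,0,0.2, 0.008,-0.022,0,0,0,0,0.2, 0.008,-0.022,0,0,0,0,0.2, 0.008,-0.022,0,0,0,0,0.2, 0.008,-0.022,0,0,0,0,0.2, 0.006,-0.015,0,0,0,0,0.2, 0.003,-0.006,0,0,0,0,0.2, 0,0,0,0,0,0,0.2, 0,0,0,0,0,0,0.2]'
python3 st.py .6253 .127 .0415 -.03
python3 - <<'E'
from h import *
a=arm.get_image('top');s=arm.get_image('side')
cv2.imwrite('pics/w_top.png',a);cv2.imwrite('pics/w_side.png',s)
b=np.hstack([cv2.resize(a[130:230,170:270],None,fx=4,fy=4,interpolation=2),cv2.resize(s[150:250,210:310],None,fx=4,fy=4,interpolation=2)])
cv2.imwrite('pics/w.png',b)
E
```

```text
t: 8.45
ee_pos: [0.6006, 0.077, 0.0423]
orientation: [-3.142, -0.001, -0.028]
force: [0.2, 1.0, 6.3]
width: 0.0459
t 8.45 [0.6006 0.077  0.0423] [-3.1416e+00 -7.0000e-04 -2.7600e-02] F [0.17 0.99 6.32] w 0.0459
tool shift [ 0.0233 -0.0506  0.0008] turn deg about tool z 0.14
```

View pics/w.png

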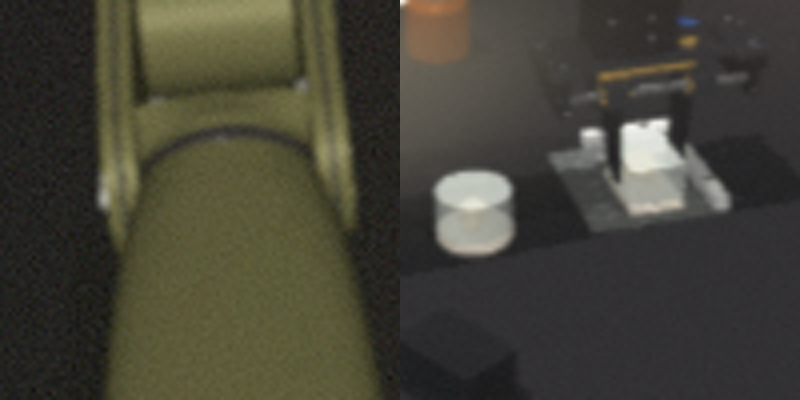

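The side view shows the block gripped on the mat, square to the stops, and the puck hasn't been touched. Closing in now to a few mm short of both stops.

```bash
python3 -m inch '[0.003,-0.006,0,0,0,0,0.2, 0.004,-0.01,0,0,0,0,0.2, 0.004,-0.01,0,0,0,0,0.2, 0.004,-0.01,0,0,0,0,0.2, 0.002,-0.007,0,0,0,0,0.2, 0,0,0,0,0,0,0.2, 0,0,0,0,0,0,0.2]'
python3 st.py .6253 .127 .0415 -.03
python3 -m inch '[0.001,0,0,0,0,0,0.2, 0.001,0,0,0,0,0,0.2, 0.001,0,0,0,0,0,0.2,0,0,0,0,0,0,0.2]'
python3 st.py .6253 .127 .0415 -.03

```

```text
t: 9.25
ee_pos: [0.6189, 0.1191, 0.0423]
orientation: [3.141, -0.001, -0.028]
force: [-0.4, 0.1, 5.7]
width: 0.0458
t 9.25 [0.6189 0.1191 0.0423] [ 3.1411e+00 -1.0000e-03 -2.8000e-02] F [-0.42  0.13  5.67] w 0.0458
tool shift [ 0.0061 -0.0081  0.0008] turn deg about tool z 0.11
t: 9.65
ee_pos: [0.6193, 0.1191, 0.0424]
orientation: [3.141, 0.007, -0.028]
force: [-9.6, -0.5, 13.5]
width: 0.0461
t 9.65 [0.6193 0.1191 0.0424] [ 3.1408  0.0065 -0.0281] F [-9.64 -0.54 13.47] w 0.0461
tool shift [ 0.0058 -0.0081  0.0009] turn deg about tool z 0.11
```

The robot made contact about 6 mm before the expected seat in x. I'll look before pushing further.

```bash
python3 - <<'E'
from h import *
s=arm.get_image('side')
cv2.imwrite('pics/c_side.png',s)
R=(235,165,300,220);x0,y0,x1,y1=R;S=12
b=cv2.resize(s[y0:y1,x0:x1],None,fx=S,fy=S,interpolation=2)
b=cv2.convertScaleAbs(b,alpha=1.3)
cv2.imwrite('pics/c0.png',b)
def ed(P,col,e):
    q=[tuple(int(v) for v in ((proj('side',p)+.5-[x0,y0])*S)) for p in P]
    for i,j in e: cv2.line(b,q[i],q[j],col,1)
E12=[(0,1),(0,2),(0,4),(1,3),(1,5),(2,3),(2,6),(3,7),(4,5),(4,6),(5,7),(6,7)]
c=[.6493,.1615,-.029]
for q in ST: ed(T(q,*c),(0,0,255),E12)
ed(T(BL[0],.6193,.1191,-.029),(0,255,0),E12)
cv2.imwrite('pics/c1.png',b)
E
```

```text
(no output)
```

View pics/c0.png

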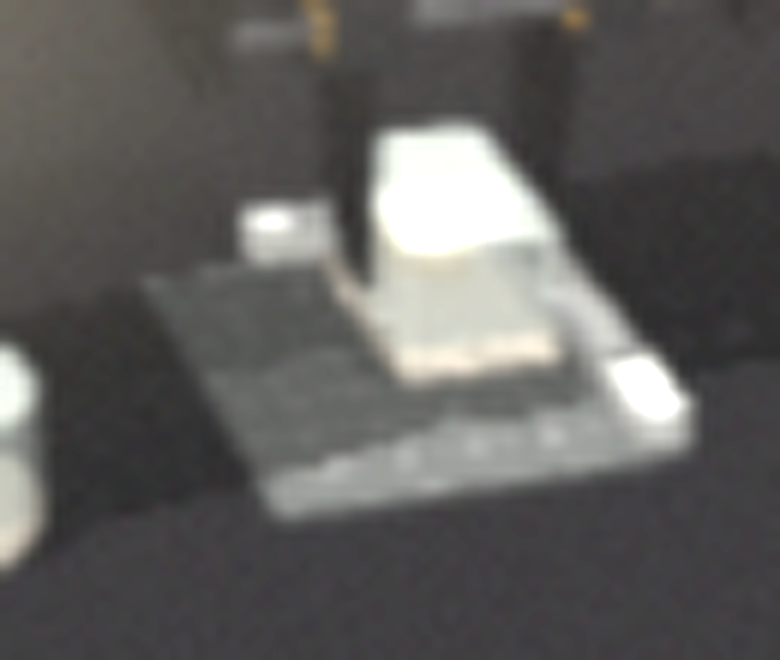

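View pics/c1.png

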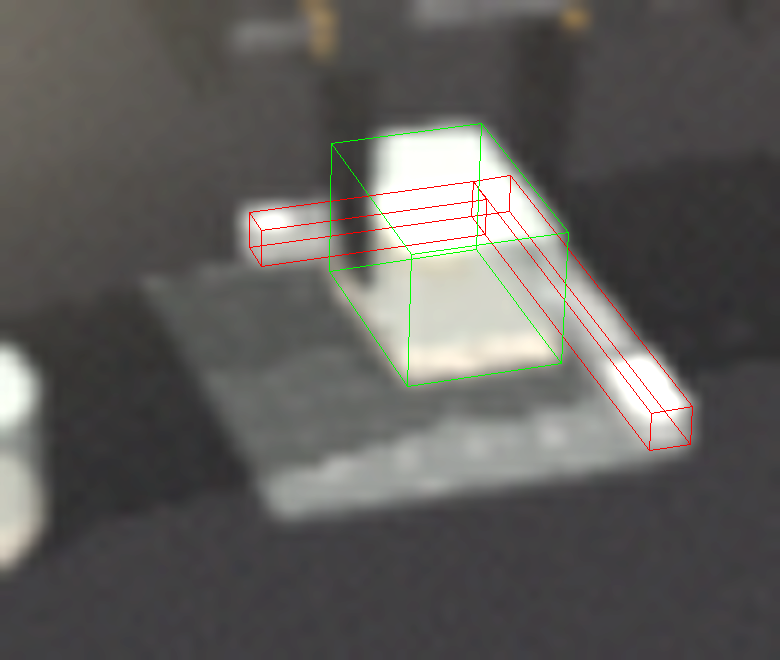

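The overlay matches well. The block still has about 6 mm to go to the far stop, so what touched was the fingertip on the stop's edge: the tips hang lower when the jaws are closed. I'll back off, regrip about 7 mm higher and return.

```bash
python3 -m inch '[-0.003,0,0,0,0,0,0.2, -0.006,0.003,0,0,0,0,0.2, -0.008,0.006,0,0,0,0,0.2, -0.008,0.006,0,0,0,0,0.2,-0.005,0,0,0,0,0,0.2,0,0,0,0,0,0,0.2]'
python3 st.py .6253 .127 .049 -.029
python3 -m inch '[0,0,0,0,0,0,0.58, 0,0,0,0,0,0,0.58, 0,0,0,0,0,0,0.58, 0,0,0,0,0,0,0.58, 0,0,0,0,0,0,0.58]'
python3 st.py .6253 .127 .049 -.029
```

```text
t: 10.3
ee_pos: [0.5905, 0.104, 0.0423]
orientation: [3.141, -0.0, -0.029]
force: [1.3, -0.5, 7.2]
width: 0.0459
t 10.3 [0.5905 0.104  0.0423] [ 3.1406e+00 -2.0000e-04 -2.9400e-02] F [ 1.29 -0.47  7.25] w 0.0459
tool shift [ 0.0341 -0.0241 -0.0067] turn deg about tool z -0.02
t: 10.8
ee_pos: [0.5905, 0.1047, 0.041]
orientation: [3.141, 0.001, -0.029]
force: [0.8, 0.2, -0.4]
width: 0.0555
t 10.8 [0.5905 0.1047 0.041 ] [ 3.1414e+00  1.4000e-03 -2.9300e-02] F [ 0.77  0.21 -0.43] w 0.0555
tool shift [ 0.0341 -0.0233 -0.008 ] turn deg about tool z -0.02
```

```bash
python3 -m inch '[0,0,-0.004,0,0,0,0.58, 0,0,-0.004,0,0,0,0.58, 0,0,0,0,0,0,0.58, 0,0,0,0,0,0,0.2, 0,0,0,0,0,0,0.2, 0,0,0,0,0,0,0.2, 0,0,0,0,0,0,0.2, 0,0,0,0,0,0,0.2, 0,0,0,0,0,0,0.2]'
python3 st.py .6253 .127 .049 -.029
python3 - <<'E'
from h import *
s=arm.get_image('side')
R=(235,165,300,220);x0,y0,x1,y1=R;S=12
cv2.imwrite('pics/d0.png',cv2.convertScaleAbs(cv2.resize(s[y0:y1,x0:x1],None,fx=S,fy=S,interpolation=2),alpha=1.5))
E
```

```text
t: 11.7
ee_pos: [0.591, 0.1048, 0.0498]
orientation: [3.142, 0.0, -0.029]
force: [-1.8, 0.5, 4.1]
width: 0.0455
t 11.7 [0.591  0.1048 0.0498] [ 3.1416e+00  4.0000e-04 -2.9400e-02] F [-1.84  0.46  4.06] w 0.0455
tool shift [ 0.0337 -0.0232  0.0008] turn deg about tool z -0.02
```

View pics/d0.png

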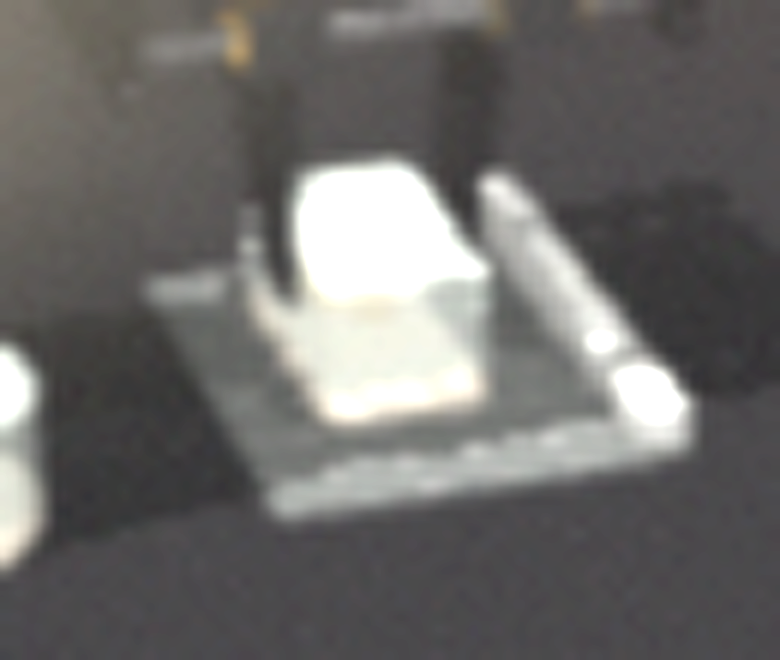

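The block is regripped higher, flat and square on the mat. Approaching again.

```bash
python3 -m inch '[0.005,-0.003,0,0,0,0,0.2, 0.008,-0.004,0,0,0,0,0.2, 0.008,-0.004,0,0,0,0,0.2, 0.004,-0.004,0,0,0,0,0.2, 0.002,-0.001,0,0,0,0,0.2, 0,0,0,0,0,0,0.2]'
python3 st.py .6253 .127 .049 -.029
python3 -m inch '[0.001,0,0,0,0,0,0.2, 0.001,0,0,0,0,0,0.2,0,0,0,0,0,0,0.2]'
python3 st.py .6253 .127 .049 -.029
```

```text
t: 12.35
ee_pos: [0.6187, 0.1199, 0.0498]
orientation: [3.141, 0.0, -0.029]
force: [-2.4, -2.1, 3.7]
width: 0.0456
t 12.35 [0.6187 0.1199 0.0498] [ 3.1412e+00  2.0000e-04 -2.9100e-02] F [-2.35 -2.07  3.7 ] w 0.0456
tool shift [ 0.0064 -0.0073  0.0008] turn deg about tool z -0.01
t: 12.65
ee_pos: [0.6194, 0.12, 0.0498]
orientation: [-3.142, 0.003, -0.029]
force: [-6.2, -1.9, 8.6]
width: 0.0459
t 12.65 [0.6194 0.12   0.0498] [-3.1416e+00  3.1000e-03 -2.9500e-02] F [-6.25 -1.93  8.57] w 0.0459
tool shift [ 0.0057 -0.0071  0.0008] turn deg about tool z -0.03
```

The contact is at the same x even with the fingers raised, so it isn't the fingers. I'll measure the gap between block and stop more carefully.

```bash
python3 - <<'E'
from h import *
s=arm.get_image('side');cv2.imwrite('pics/e_side.png',s)
t=arm.get_image('top');cv2.imwrite('pics/e_top.png',t)
R=(255,170,297,208);x0,y0,x1,y1=R;S=18
b=cv2.resize(s[y0:y1,x0:x1],None,fx=S,fy=S,interpolation=2)
b=(255*(b/255.)**.6).astype(np.uint8)
o=b.copy()
def ed(P,col,e):
    q=[tuple(int(v) for v in ((proj('side',p)+.5-[x0,y0])*S)) for p in P]
    for i,j in e: cv2.line(o,q[i],q[j],col,1)
E12=[(0,1),(0,2),(0,4),(1,3),(1,5),(2,3),(2,6),(3,7),(4,5),(4,6),(5,7),(6,7)]
c=[.6493,.1615,-.029]
for q in ST: ed(T(q,*c),(0,0,255),E12)
ed(T(BL[0],.6194,.12,-.029),(0,255,0),E12)
cv2.imwrite('pics/e1.png',b);cv2.imwrite('pics/e2.png',o)
E
```

```text
(no output)
```

View pics/e1.png

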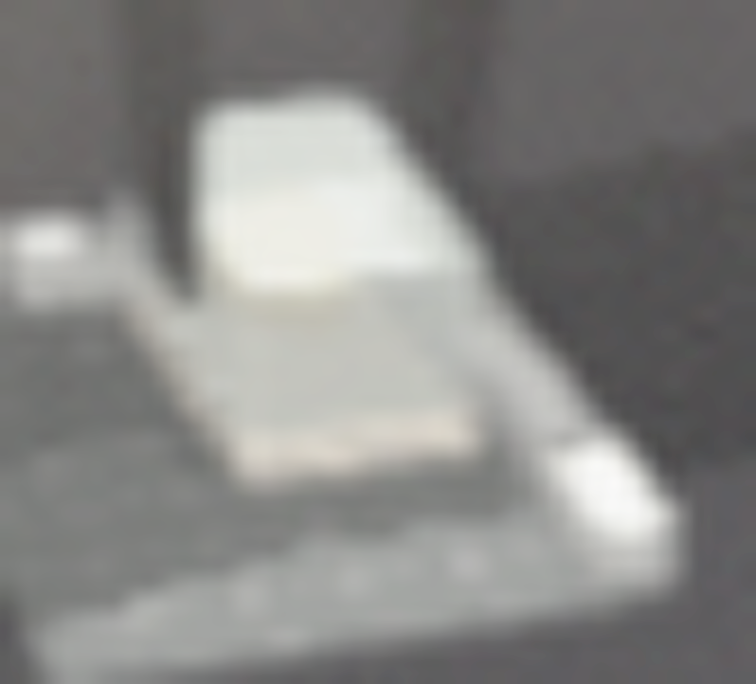

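View pics/e2.png

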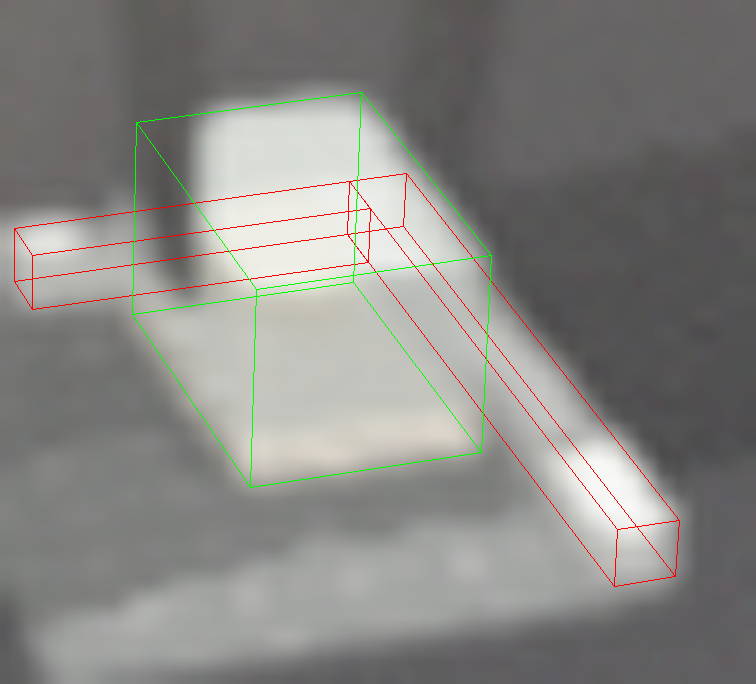

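View pics/e_top.png

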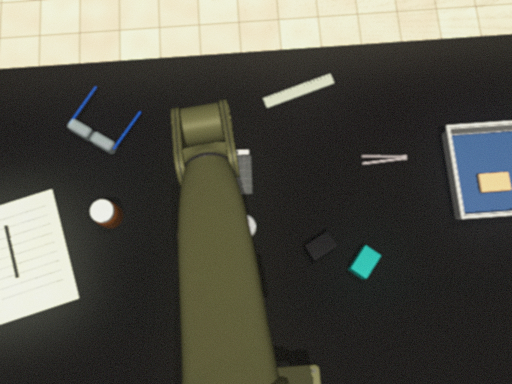

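The overlay shows the block still 2–5 mm from the far stop. The measured push, 6.2 N, also equals 0.6 × (downward press + weight). So bench friction from pressing down could explain it, and I can't yet say it's contact. I'll take off some of the downward load and push on in small steps.

```bash
python3 -m inch '[0,0,-0.001,0,0,0,0.2, 0,0,-0.0005,0,0,0,0.2,0,0,0,0,0,0,0.2]'
python3 st.py .6253 .127 .049 -.029
python3 -m inch '[0.001,0,0,0,0,0,0.2, 0.001,0,0,0,0,0,0.2,0,0,0,0,0,0,0.2]'
python3 st.py .6253 .127 .049 -.029
```

```text
t: 13.05
ee_pos: [0.6203, 0.12, 0.0504]
orientation: [-3.141, 0.0, -0.029]
force: [-0.2, -0.3, -1.9]
width: 0.0455
t 13.05 [0.6203 0.12   0.0504] [-3.1413e+00  3.0000e-04 -2.9400e-02] F [-0.15 -0.31 -1.92] w 0.0455
tool shift [ 0.0048 -0.0071  0.0014] turn deg about tool z -0.02
t: 13.35
ee_pos: [0.6227, 0.1199, 0.051]
orientation: [-3.142, -0.0, -0.029]
force: [0.3, 0.2, -2.3]
width: 0.0454
t 13.35 [0.6227 0.1199 0.051 ] [-3.1416e+00 -1.0000e-04 -2.9400e-02] F [ 0.25  0.19 -2.3 ] w 0.0454
tool shift [ 0.0023 -0.0072  0.002 ] turn deg about tool z -0.02
```

That confirms it was bench friction: with the load off, the block slid on freely. Continuing into the far stop.

```bash
python3 -m inch '[0.001,0,0.0004,0,0,0,0.2, 0.001,0,0,0,0,0,0.2,0,0,0,0,0,0,0.2]'
python3 st.py .6253 .127 .049 -.029
python3 -m inch '[0.001,0,0,0,0,0,0.2, 0.001,0,0,0,0,0,0.2,0,0,0,0,0,0,0.2]'
python3 st.py .6253 .127 .049 -.029
```

```text
t: 13.65
ee_pos: [0.6247, 0.1198, 0.0507]
orientation: [-3.142, 0.0, -0.029]
force: [0.3, 0.0, -2.1]
width: 0.0455
t 13.65 [0.6247 0.1198 0.0507] [-3.1416  0.     -0.0294] F [ 0.29  0.   -2.12] w 0.0455
tool shift [ 0.0004 -0.0072  0.0017] turn deg about tool z -0.02
t: 13.95
ee_pos: [0.625, 0.1198, 0.0501]
orientation: [3.141, 0.004, -0.03]
force: [-5.1, 0.4, 0.1]
width: 0.0456
t 13.95 [0.625  0.1198 0.0501] [ 3.1414  0.0043 -0.0297] F [-5.05  0.36  0.14] w 0.0456
tool shift [ 0.0001 -0.0072  0.0011] turn deg about tool z -0.04
```

The block met the far stop at x = 0.625, as predicted, with about 5 N. Now the side stop.

```bash
python3 -m inch '[0,-0.0015,0,0,0,0,0.2, 0,-0.0015,0,0,0,0,0.2, 0,-0.0015,0,0,0,0,0.2,0,0,0,0,0,0,0.2]'
python3 st.py .6253 .127 .049 -.029
python3 -m inch '[0,-0.001,0,0,0,0,0.2, 0,-0.001,0,0,0,0,0.2,0,0,0,0,0,0,0.2]'
python3 st.py .6253 .127 .049 -.029
```

```text
t: 14.35
ee_pos: [0.6251, 0.1236, 0.0499]
orientation: [3.14, 0.004, -0.029]
force: [-5.0, -3.2, -0.3]
width: 0.0461
t 14.35 [0.6251 0.1236 0.0499] [ 3.1399  0.0042 -0.0295] F [-5.02 -3.19 -0.25] w 0.0461
tool shift [ 0.0001 -0.0034  0.0009] turn deg about tool z -0.03
t: 14.65
ee_pos: [0.6252, 0.1255, 0.0499]
orientation: [3.14, 0.004, -0.03]
force: [-5.5, -2.8, -0.1]
width: 0.0456
t 14.65 [0.6252 0.1255 0.0499] [ 3.1398  0.0042 -0.0296] F [-5.52 -2.81 -0.09] w 0.0456
tool shift [ 0.0001 -0.0015  0.0009] turn deg about tool z -0.03
```

```bash
python3 -m inch '[0,-0.001,0,0,0,0,0.2, 0,-0.001,0,0,0,0,0.2,0,0,0,0,0,0,0.2]'
python3 st.py .6253 .127 .049 -.029
```

```text
t: 14.95
ee_pos: [0.6252, 0.1264, 0.05]
orientation: [3.138, 0.004, -0.029]
force: [-5.4, -6.1, 1.1]
width: 0.0456
t 14.95 [0.6252 0.1264 0.05  ] [ 3.1377  0.0044 -0.0294] F [-5.45 -6.11  1.1 ] w 0.0456
tool shift [ 0.     -0.0006  0.001 ] turn deg about tool z -0.02
```

```bash
python3 -m inch '[0,-0.001,0,0,0,0,0.2, 0,-0.001,0,0,0,0,0.2,0,0,0,0,0,0,0.2]'
python3 st.py .6253 .127 .049 -.029
python3 -m inch '[0.001,-0.001,0,0,0,0,0.2, 0.0005,0,0,0,0,0,0.2,0,0,0,0,0,0,0.2,0,0,0,0,0,0,0.2]'
python3 st.py .6253 .127 .049 -.029
python3 - <<'E'
from h import *
s=arm.get_image('side');cv2.imwrite('pics/f_side.png',s)
R=(240,160,297,208);x0,y0,x1,y1=R;S=14
b=cv2.resize(s[y0:y1,x0:x1],None,fx=S,fy=S,interpolation=2)
b=(255*(b/255.)**.6).astype(np.uint8);o=b.copy()
def ed(P,col,e):
    q=[tuple(int(v) for v in ((proj('side',p)+.5-[x0,y0])*S)) for p in P]
    for i,j in e: cv2.line(o,q[i],q[j],col,1)
E12=[(0,1),(0,2),(0,4),(1,3),(1,5),(2,3),(2,6),(3,7),(4,5),(4,6),(5,7),(6,7)]
c=[.6493,.1615,-.029]
for q in ST: ed(T(q,*c),(0,0,255),E12)
ed(T(T(BL[0],-.023,-.035,0),*c),(0,255,0),E12)
cv2.imwrite('pics/f.png',o)
E
```

```text
t: 15.25
ee_pos: [0.6253, 0.1267, 0.0501]
orientation: [3.134, 0.005, -0.029]
force: [-6.4, -11.5, 2.2]
width: 0.0456
t 15.25 [0.6253 0.1267 0.0501] [ 3.1344  0.0049 -0.029 ] F [ -6.35 -11.55   2.23] w 0.0456
tool shift [ 0.     -0.0004  0.0011] turn deg about tool z -0.0
t: 15.65
ee_pos: [0.6255, 0.1267, 0.0502]
orientation: [3.133, 0.009, -0.029]
force: [-11.6, -14.3, 5.9]
width: 0.0459
t 15.65 [0.6255 0.1267 0.0502] [ 3.1327  0.0088 -0.0292] F [-11.59 -14.3    5.85] w 0.0459
tool shift [-0.0002 -0.0003  0.0012] turn deg about tool z -0.01
```

View pics/f.png

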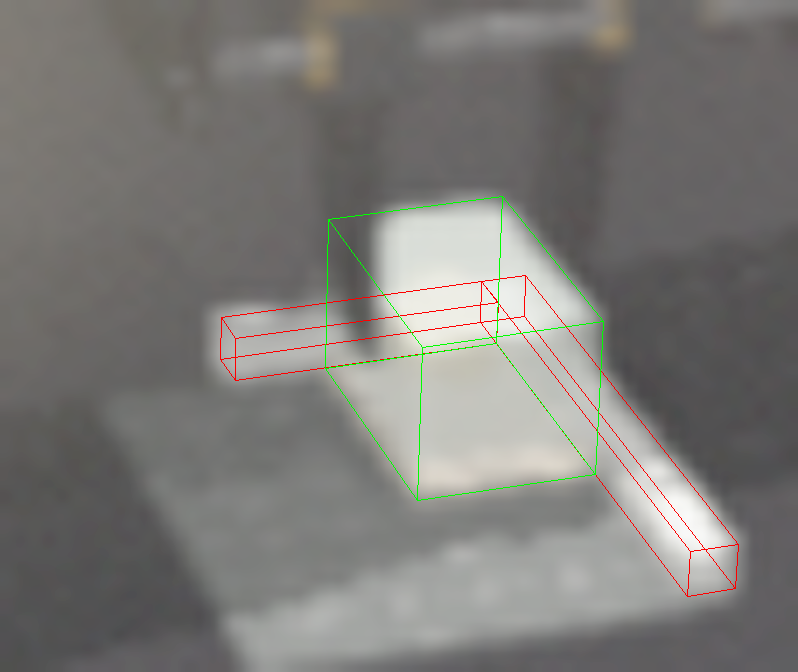

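The block's outline matches the predicted seat to within about 1 px. Both push forces rose while the block stayed put, so it bears on both stops. I'll do one settling check, then hand in.

```bash
python3 -m inch '[0,0,0,0,0,0,0.2,0,0,0,0,0,0,0.2,0,0,0,0,0,0,0.2,0,0,0,0,0,0,0.2,0,0,0,0,0,0,0.2]'
python3 st.py .6253 .127 .05 -.029; python3 -c "
from plant import arm
print(arm.hand_in())"
```

```text
t: 16.2
ee_pos: [0.6255, 0.1267, 0.0502]
orientation: [3.133, 0.009, -0.029]
force: [-10.6, -14.2, 5.8]
width: 0.0454
t 16.2 [0.6255 0.1267 0.0502] [ 3.1327  0.0087 -0.0291] F [-10.6  -14.23   5.85] w 0.0454
tool shift [-0.0002 -0.0003  0.0002] turn deg about tool z -0.01
the job is handed in; nothing more can be done
None
```

The block is in the corner, still gripped and pressed on both stops. I handed the job in at about 16 s, and no verdict was reported.

**What I did:** I gripped the block across its 46 mm sides, dragged it along the bench to the corner and pressed it on the far stop, then the side stop. An early reading looked like contact about 6 mm short of the far stop. I took it for a fingertip on the stop's edge and regripped about 8 mm higher, but it was bench friction from pressing down. Taking that load off let the block slide on. While it did, the gripper was carrying about 2 N, roughly the block's weight, so it may have risen up to about a millimetre, well under the 10 mm limit.

**Last checks:**

| Check | Result |
|---|---|
| Tool position (x, y) | (0.6255, 0.1267) m; predicted seat (0.6253, 0.127) m |
| Yaw | -0.029 rad, the same as the corner's |
| Tilt of the tool | about 0.009 rad |
| Push towards far stop | 10.6 N |
| Push towards side stop | 14.2 N |
| Bench friction | up to about 5 N of those pushes, so an estimated 5 N or more on each stop |
| Stillness | no movement over the last 0.5 s |

**Disagreements:** In the last side picture the block's near bottom corner sits about 1 px (2–3 mm) off the predicted outline. That offset was there in the earlier overlays too, so I put it down to camera calibration. The arm hid the corner from the top camera, so I couldn't check the final seat from above. In the pictures the puck, jar and forceps looked undisturbed, but I did not measure them again at the end.

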